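# Close and lock the filter hatch of the water station

## Task

The new filter is already in the water station: swing its hatch fully shut, then press the wing stud in and give it a quarter turn clockwise until it locks, without forcing it. Let go, leave the hatch locked, and leave everything else on the sideboard where it stands.

Things in the scene. Friction and masses are not known exactly. Their poses are not given: they have to be found in the camera images.
- station: White countertop water-filter station (sizes here in mm), housing 260 deep x 220 wide x 150 high, fixed. Origin: centre of its underside; +x to its back, +y to its left seen from the robot, z up. Its tap and drip tray (to 216 in front of the origin) face -x, its clear tank (206 high) stands at +x 66 to 128. Hatch on top, seat at z = 150.
- hatch_hinge (a point): Middle of the hatch's hinge line, at (55, 0, 153) in the station's frame; the line runs along the station's y axis. Axes as the station's.
- hatch_edge (a point): Middle of the hatch's free edge, on its outer (top) face. The grey hatch plate is 140 from hinge to this edge, 150 wide, 6 thick. +x points from here to the hinge, y along the edge, z out of the outer face (up when shut). The face is bare on both sides of the stud.
- hatch (a joint): Opening angle of the hatch, rad: 0 shut, 0.55 to 0.95 at the start, at most 1.25. A stiff friction hinge: it stays where it is left and takes a push of about 1 to 3 N near the edge to close.
- stud_wing (a point): Centre of the steel wing of the quarter-turn stud: wing 36 long (its x), 10 thick (its y), 20 high (z, out of the hatch). The wing stands on a round flange 34 across and 4 thick, whose top is 10 below this point. The stud is 20 in from the free edge, on the hatch's middle line; wing centre 33 out from the hatch's face. At turn 0 the wing points from edge to hinge.
- stud_push: The stud's sprung part, which carries the wing. Origin on its axis, level with the hatch's outer face while out, sinking when pressed; z out of the hatch. Spring 4 N at first, +0.25 N per mm. Its cross pin is free to turn after a press of 3.5 to 15.5 mm and meets the floor of its receptacle 1.6 mm further; the receptacle is screw-adjustable and set differently in each station, so feel for it.
- stud_turn (a joint): Turn of the stud, rad, clockwise seen from outside: 0 unlocked (within 0.04 at the start), 1.57 locked. Once the pin is clear it turns almost freely; a solid stop ends the turn at about 1.6; let go there, the spring lifts the pin 2.5 mm into a notch (play 0.1). The plastic receptacle breaks if the pin bears on its floor with over 15 N, or with over 30 N in all (0.2 N m against slot or stop).
- lacquer_box: Bystander: dark red lacquered box with lid, 136 x 186 x 89 high, origin under its centre.
- dish_a: Bystander: round celadon dish, 110 across, 24 high, origin under its centre.
- dish_b: Bystander: a second celadon dish, the same.
- dish_c: Bystander: a third celadon dish, the same.
- chopstick_case: Bystander: flat aluminium chopstick case with a sliding cover, 45 x 245 (its y) x 23 high, origin under its centre.
- glass_jar: Bystander: round glass jar with a screw lid, 92 across, 98 high, origin under its centre.
- cup: Bystander: celadon cup, 68 across, 55 high, standing on the drip tray under the tap, origin under its centre.
- old_filter: Bystander: the used white filter cartridge, 72 across, 82 high, standing on end, origin under its centre.

How it is judged:
By the outcome, as a careful person would: the job done as asked, in the order asked, and still so for the second after the job is handed in, with the robot touching nothing.
It also fails if it takes over 51 s, if anything falls off the work surface, if the arm or the gripper's body presses on something with over 40 N, if the wrist force passes 120 N, or if a joint passes its speed limit or range.

## Robot

A 6-joint arm with a two-finger parallel gripper is mounted at the origin on the work surface. World frame = base frame: x ahead of the robot, y to its left, z up, the work surface at z = 0. Lengths are in m, angles in rad, forces in N, time in s.
With the tool pointing down it reaches from about 0.35 to 0.975 m from the base axis. Payload 4.9 kg.
Tool frame: the origin (TCP) lies midway between the tips of the shut fingers; the grasp point (between the pads) lies 19 mm behind it; z points along the fingers, y is the line along which they close (so a half turn about z gives the same grasp; the last joint's range is limited). The gripper opens to 85 mm and grips with 20 to 120 N. Pads are 22 mm wide; open, the fingers measure 114 mm over their backs; the gripper's body (76 mm by 85 mm) begins 54 mm behind the grasp point. The pads swing forward as they close: fully open they stand 13 mm farther back than shut.
Start: joints at [1.146, 0.053, 1.613, -0, 1.476, -0.119], TCP at [0.188, 0.596, 0.231] pointing down, gripper open.
Joint ranges: [-3.01, 3.01], [-1.01, 2.22], [0.06, 2.58], [-1.02, 4.17], [0.09, 2.62], [-3.14, 3.14]. Speed limits (rad/s): [2.57, 2.57, 3.14, 3.14, 3.14, 3.14].

## Interface

Orientations are given as a unit quaternion [w, x, y, z].
In Python, from plant import state, grab_frame, job_done, cut_out, place_of gives the robot as it stands.
- The arm moves only by the tool jog_arm, never from a script. Its argument "motion" is text: rows parted by semicolons, each of 7 numbers parted by spaces: the opening in per cent of the stroke, from 0 (shut) to 100 (fully open), then the shift along the tool's x, y, z as a fraction of full scale, then the turn, a rotation vector about the tool's x, y, z as a fraction of full scale. A call has exactly 5 rows; each row is the pose to reach, as a shift and turn from the pose commanded when the call began, along the tool's axes at that moment; what a row does not reach only later rows make up. Full scale, the value 1, is 50 cm for a shift and 1.5 rad for a turn. A row lasts 1/8 s, in which the tool goes at most 62.5 mm and 10.7 degrees, less where a joint would pass 70% of its speed; a pose out of reach is approached as far as the arm can. A call with a number of a shift or a turn outside -1 to 1 is refused whole. A call with a gripper value outside its range is refused whole. The fingers move at their own pace and stop on an object; the grip force is fixed at half the most. Time passes only in rows, so rows that repeat a pose let the fingers close, or fill a call up. It gives the time, the measured TCP pose, the force, the opening and the grip force at its end, in the units of the state.
- state(): the state, without advancing time (a new reading comes with each control period).
- grab_frame(name): name is "side" or "top" or "wrist"; returns a dict with "color" (400x640x3 uint8, red, green, blue), "range_z" (400x640 float32, m along the optical axis (not along the pixel's ray), 0 where there is no reading), "intrinsics" (3x3 intrinsics, pixels), "k1" (the pictures are not rectified: a ray, as slopes to the right and down, at radius r is drawn at 1 + k1 r^2 times it, then the intrinsics apply), "world_from_camera" (4x4, takes a point from camera to world coordinates). Camera axes: x right, y up, looking along -z (the intrinsics and any distortion apply to the point x, -y, -z); pixel columns grow to the right and rows downward; lengths in m; the calibration is good to about 2 mm. A picture is of the moment at which its call begins.
- job_done(): hands the job in; it is judged then, once.
Trained networks look in the newest picture that a camera, given by its name, has taken for a name from the list of things; names that differ only in an ending like _2 or _b are one class to them, and where a whole thing is asked for, a point or a joint stands for the part that bears it (a point fixed in the world has none). Each returns a list of dicts, best first, with "p" (0 to 1); they miss things now and then, are a little off and sometimes report something else, mostly with a low value. They report only what shows in the picture. A call takes as long as a camera call.
- cut_out(camera, thing): "pixels" (400x640 bool, what is visible of it).
- place_of(camera, thing): "at" ([x, y, z] in m, in world coordinates, good to about 4 mm: a listed point, or the origin of a listed thing).
The state is a dict: "time": time; "joint_pos": joint angles; "joint_vel": joint speeds; "joint_efforts": joint torques, N m; "tool_pos": TCP position; "tool_rot": TCP orientation; "contact_force": force on the tool from outside, world axes, zero at the start; "ft_torque": the same for the moment, N m; "gripper_width": opening from 0.0 (shut) to 1.0 (fully open); "grasp_force": force on a finger pad.
Only numpy, scipy, OpenCV 4.12 (cv2) and the standard library are available. Lean on these libraries where they do the work, as an engineer would, in place of code of your own. Each camera call takes 0.05 s, during which the arm holds its last target. There are 200 camera calls.

## Working session

There is one attempt and no reset: what is moved stays moved. The work goes in short steps, Python scripts to look and compute and a tool call to move; the robot and the scene stay as the last step left them, time stands still between calls to the robot, and variables do not carry over. Pictures are saved under pics/ and viewed, at most 10 in all, crops included, and the job is handed in when it is done.

Besides the shell and the picture viewer there is one more tool, called after "Request:" as name(argument=value, ...) on one line, values as JSON. jog_arm: Moves the arm, as the interface text tells. Shift numbers are shares of 50 cm and turn numbers shares of 1.5 rad, none past 1 either way. Its arguments: {"type":"object","properties":{"motion":{"type":"string"}},"required":["motion"]}

```bash
mkdir -p pics; ls; python3 - <<'E'
from plant import *
import cv2,numpy as np
s=state();print(s)
ims=[]
for c in("side","top"):
    f=grab_frame(c);ims.append(f["color"]);print(c,f["world_from_camera"].round(3).tolist(),f["intrinsics"].tolist(),f["k1"])
    for t in("station","hatch_hinge","hatch_edge","stud_wing","stud_push","lacquer_box","dish_a","chopstick_case","glass_jar","cup","old_filter"):
        try:print(t,[(round(d["p"],2),np.round(d["at"],3).tolist()) for d in place_of(c,t)[:3]])
        except Exception as e:print(t,e)
cv2.imwrite("pics/a.png",cv2.cvtColor(ims[0],4));cv2.imwrite("pics/b.png",cv2.cvtColor(ims[1],4))
E
```

```text
pics
{'time': 0.0, 'joint_pos': array([ 1.14600075e+00,  5.33745392e-02,  1.61429399e+00,  1.76621739e-05,
        1.47599334e+00, -1.19021899e-01]), 'joint_vel': array([-0.00110891, -0.00094544, -0.00166325, -0.0008933 ,  0.00086422,
       -0.00057081]), 'joint_efforts': array([ 2.08159960e-03, -3.93669748e+01, -3.70186400e+01,  1.92535563e-04,
        7.14686859e-03, -7.36853565e-06]), 'tool_pos': array([0.18789469, 0.59543685, 0.23005206]), 'tool_rot': array([-2.86332400e-04,  1.52292682e-01,  9.88334897e-01, -9.94234129e-04]), 'contact_force': array([-0.22586294, -0.48632874,  0.48062359]), 'ft_torque': array([ 0.02532736,  0.0105989 , -0.0434096 ]), 'grasp_force': 0.0, 'gripper_width': 1.0021616394880304}
side [[-0.982, 0.108, -0.158, 0.302], [-0.19, -0.644, 0.741, 1.221], [-0.022, 0.758, 0.652, 1.161], [0.0, 0.0, 0.0, 1.0]] [[508.12557251097024, 0.0, 321.80979566527895], [0.0, 508.12557251097024, 197.64264584845165], [0.0, 0.0, 1.0]] -0.058856571530926806
station [(0.55, [0.58, -0.002, 0.0]), (0.53, [0.584, -0.001, 0.264])]
hatch_hinge [(0.72, [0.628, -0.008, 0.156]), (0.5, [0
[... 756 characters left out ...]
 -0.03691413643984152
station [(0.62, [0.576, -0.003, -0.002])]
hatch_hinge [(0.9, [0.631, -0.012, 0.152])]
hatch_edge [(0.8, [0.539, 0.002, 0.259]), (0.28, [0.404, 0.024, 0.011]), (0.17, [0.599, 0.333, 0.0])]
stud_wing [(0.58, [0.575, -0.003, 0.267]), (0.55, [0.456, 0.351, 0.002])]
stud_push [(0.57, [0.553, -0.007, 0.243])]
lacquer_box [(0.85, [0.657, -0.395, -0.001])]
dish_a [(0.79, [0.512, -0.338, 0.003]), (0.69, [0.601, 0.337, 0.004]), (0.6, [0.454, 0.351, 0.001])]
chopstick_case [(0.86, [0.421, 0.489, -0.002])]
glass_jar [(0.85, [0.395, -0.34, -0.001]), (0.5, [0.538, 0.004, 0.26])]
cup [(0.82, [0.405, 0.028, 0.014]), (0.42, [0.51, -0.336, 0.001])]
old_filter [(0.7, [0.737, 0.344, 0.0])]
```

View pics/a.png

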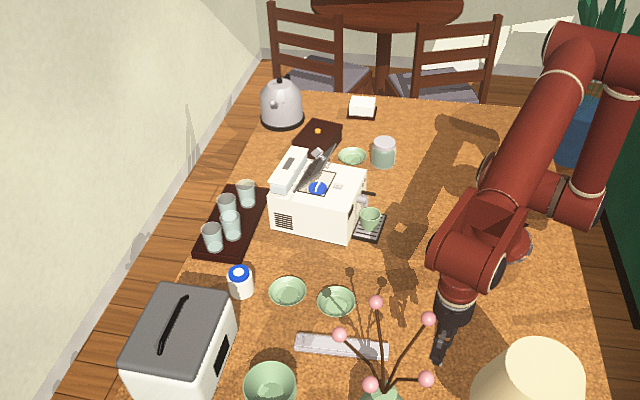

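View pics/b.png

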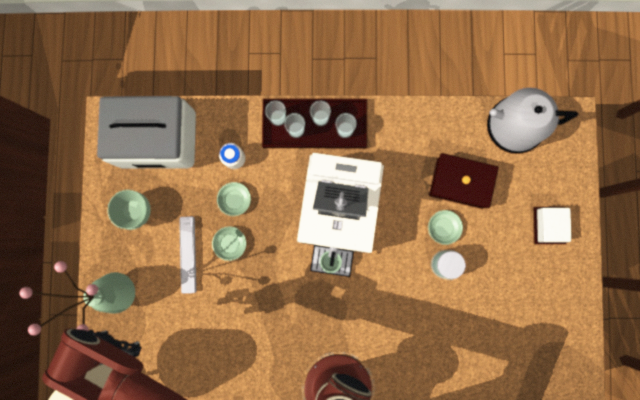

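The side view shows the station around (320,200) with its hatch open at (320,155). The top view shows the hatch and stud at about (340,200), with the station turned slightly clockwise. The networks agree with both pictures. Next I'll refine the yaw and the hatch angle from depth.

```bash
cat > h.py <<'E'
import numpy as np, cv2
from plant import *
from scipy.spatial.transform import Rotation as R
def cloud(f):
    K=f["intrinsics"];v,u=np.mgrid[0:400,0:640]
    p=cv2.undistortPoints(np.stack([u,v],-1).reshape(-1,1,2).astype(float),K,np.array([f["k1"],0,0,0.])).reshape(400,640,2)
    z=f["range_z"];c=np.stack([p[...,0]*z,-p[...,1]*z,-z],-1);T=f["world_from_camera"]
    w=c@T[:3,:3].T+T[:3,3];w[z==0]=np.nan;return w
def rot():
    q=state()["tool_rot"];return R.from_quat([q[1],q[2],q[3],q[0]])
def st():
    s=state();q=rot().as_matrix();print("t",s["time"].__round__(2),"p",s["tool_pos"].round(4),"x",q[:,0].round(3),"z",q[:,2].round(3),"F",s["contact_force"].round(2),"M",s["ft_torque"].round(3),"w",round(s["gripper_width"],3),"g",round(s["grasp_force"],1),"q",s["joint_pos"].round(2))
def move(p0,R0,p1,R1):
    print("shift",(R0.inv().apply(np.array(p1)-p0)/.5).round(4),"turn",((R0.inv()*R1).as_rotvec()/1.5).round(4))
def down(yaw,pitch=0): # tool y along station y, z down; x = -station x
    return R.from_euler("z",yaw)*R.from_matrix([[-1,0,0],[0,1,0],[0,0,-1.]])*R.from_euler("y",pitch)
E
python3 - <<'E'
from h import *
for c in("top","side"):
    f=grab_frame(c);w=cloud(f)
    for t in("station","hatch"):
        r=cut_out(c,t)
        if not r:print(c,t,"none");continue
        m=r[0]["pixels"];p=w[m];p=p[~np.isnan(p[:,0])];print(c,t,r[0]["p"],len(p))
        if t=="station":
            q=p[abs(p[:,2]-.15)<.008];print("top z",np.median(q[:,2]))
            print(cv2.minAreaRect((q[:,:2]*1000).astype(np.float32)))
        else:
            n=None;q=p[p[:,2]>.165]
            for _ in range(6):
                m0=q.mean(0);n=np.linalg.svd(q-m0)[2][2];n*=np.sign(n[2]);d=(q-m0)@n;q=q[abs(d)<max(.003,1.5*d.std())]
            print("plane",len(q),m0.round(4),n.round(3),"ang",np.arctan2(np.hypot(*n[:2]),n[2]),"yaw",np.arctan2(n[1],n[0]),"z",q[:,2].min(),q[:,2].max())
p0=np.array([.188,.596,.231]);R0=rot()
for yaw in(-.15,):move(p0,R0,[.50,.05,.42],down(yaw))
E
```

```text
top station 0.72 7597
top z 0.14957787555381696
((546.3482666015625, 2.069091796875), (220.65280151367188, 311.8095703125), 81.74478912353516)
top hatch 0.85 1566
plane 1188 [ 0.5799 -0.0037  0.2146] [ 0.736 -0.105  0.669] ang 0.8375066754179693 yaw -0.1412909872390498 z 0.16503335799658703 0.2641553760559283
side station 0.68 7971
top z 0.1494987490155889
((548.1473388671875, 2.7517852783203125), (229.8453369140625, 315.44451904296875), 82.19801330566406)
side hatch 0.83 606
plane 415 [0.5782 0.0095 0.2173] [ 0.735 -0.099  0.671] ang 0.835576704088441 yaw -0.1335362399717386 z 0.16501810947110307 0.2634759822705445
shift [-0.9238 -0.8535 -0.3779] turn [-0.      0.     -0.1039]
```

Request:
jog_arm(motion="100 -0.05 -0.05 -0.12 0 0 0; 100 -0.12 -0.11 -0.22 0 0 -0.05; 100 -0.22 -0.2 -0.28 0 0 -0.11; 100 -0.32 -0.29 -0.32 0 0 -0.11; 100 -0.41 -0.38 -0.36 0 0 -0.11")

```text
time: 2.12
tool_pos: [0.3115, 0.3801, 0.4019]
tool_rot: [0.001, 0.07, 0.998, 0.0]
contact_force: [1.1, 0.8, -0.5]
gripper_width: 1.0
grasp_force: 0.0
```

Request:
jog_arm(motion="100 -0.09 -0.09 0 0 0 0; 100 -0.18 -0.18 0 0 0 0; 100 -0.27 -0.27 0 0 0 0; 100 -0.36 -0.36 0 0 0 0; 100 -0.43 -0.44 0 0 0 0")

```text
time: 2.75
tool_pos: [0.4939, 0.1317, 0.4008]
tool_rot: [0.0, 0.071, 0.998, 0.0]
contact_force: [0.4, 0.5, 0.4]
gripper_width: 0.997
grasp_force: 0.0
```

```bash
python3 - <<'E'
from h import *
st()
f=grab_frame("wrist");cv2.imwrite("pics/c.png",cv2.cvtColor(f["color"],4))
print(f["world_from_camera"].round(3).tolist())
for t in("hatch_hinge","hatch_edge","stud_wing","stud_push","station"):
    print(t,[(round(d["p"],2),np.round(d["at"],4).tolist()) for d in place_of("wrist",t)[:2]])
E
```

```text
t 2.75 p [0.4939 0.1317 0.4008] x [-0.99   0.141 -0.001] z [ 0.001  0.    -1.   ] F [0.36 0.54 0.41] M [ 0.055  0.013 -0.002] w 0.997 g 0.0 q [ 0.11 -0.26  1.63  0.    1.78 -1.31]
[[0.141, -0.956, -0.257, 0.429], [0.99, 0.136, 0.037, 0.14], [-0.001, -0.26, 0.966, 0.543], [0.0, 0.0, 0.0, 1.0]]
hatch_hinge [(0.83, [0.6302, -0.006, 0.1545]), (0.65, [0.579, -0.0038, -0.0034])]
hatch_edge [(0.72, [0.5417, 0.0044, 0.2578]), (0.46, [0.4224, 0.4841, 0.0028])]
stud_wing []
stud_push [(0.53, [0.5415, 0.004, 0.2598]), (0.47, [0.5517, 0.002, 0.2431])]
station [(0.76, [0.5787, -0.0027, -0.0036]), (0.63, [0.5375, 0.0041, 0.2589])]
```

View pics/c.png

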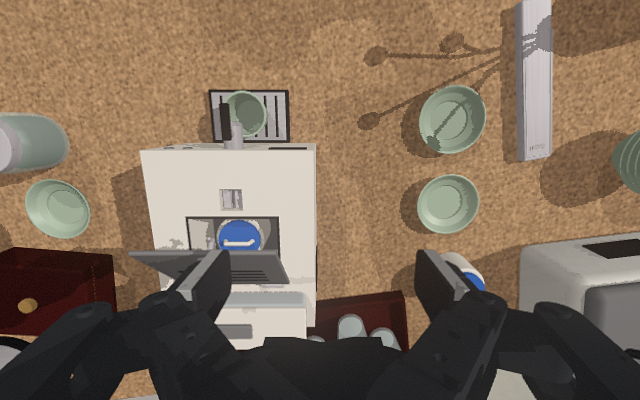

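The wrist view shows the open hatch at (210,265), with the stud hidden behind a finger and the gripper square to the station. I'll straddle the stud with the open fingers and push the hatch shut along its arc.

Request:
jog_arm(motion="100 -0.077 -0.096 0 0 0 0; 100 -0.154 -0.193 0 0 0 0; 100 -0.193 -0.241 0.05 0 0 0; 100 -0.193 -0.241 0.16 0 0 0; 100 -0.193 -0.241 0.26 0 0 0")

```text
time: 3.68
tool_pos: [0.5715, 0.0022, 0.2696]
tool_rot: [0.0, 0.069, 0.998, 0.0]
contact_force: [0.4, -0.4, -0.9]
gripper_width: 1.008
grasp_force: 0.0
```

```bash
python3 - <<'E'
from h import *
st()
for c in("wrist","top"):
    f=grab_frame(c)
    for t in("hatch_hinge","hatch_edge","stud_wing"):
        print(t,[(round(d["p"],2),np.round(d["at"],4).tolist()) for d in place_of(c,t)[:2]])
    if c=="wrist":cv2.imwrite("pics/d.png",cv2.cvtColor(f["color"],4))
p=state()["tool_pos"];yaw=-.14;h=np.array([.6315,-.0097])
for a in(.84,.6,.4,.2,0):
    x=-.125*np.cos(a)+.003*np.sin(a)+.011;z=.153+.125*np.sin(a)+.003*np.cos(a)-.013
    move(p,rot(),[*(h+x*np.array([np.cos(yaw),np.sin(yaw)])),z],down(yaw))
E
```

```text
t 3.67 p [0.5715 0.0022 0.2696] x [-0.99   0.139 -0.001] z [ 0.001  0.    -1.   ] F [ 0.37 -0.42 -0.86] M [-0.025  0.005  0.01 ] w 1.008 g 0.0 q [-0.13 -0.09  1.69  0.    1.54 -1.56]
hatch_hinge [(0.55, [0.6313, -0.0087, 0.1559]), (0.16, [0.4579, 0.3491, 0.0032])]
hatch_edge [(0.9, [0.5409, 0.0022, 0.2592])]
stud_wing [(0.91, [0.5767, -0.002, 0.2686])]
hatch_hinge []
hatch_edge [(0.74, [0.5383, 0.0036, 0.261])]
stud_wing []
shift [ 0.022  -0.0053  0.0788] turn [0.0001 0.0039 0.    ]
shift [ 0.0628 -0.0053  0.1226] turn [0.0001 0.0039 0.    ]
shift [ 0.088  -0.0053  0.1657] turn [0.0001 0.0039 0.    ]
shift [ 0.1042 -0.0053  0.2129] turn [0.0001 0.0039 0.    ]
shift [ 0.1107 -0.0053  0.2624] turn [0.0001 0.0039 0.    ]
```

View pics/d.png

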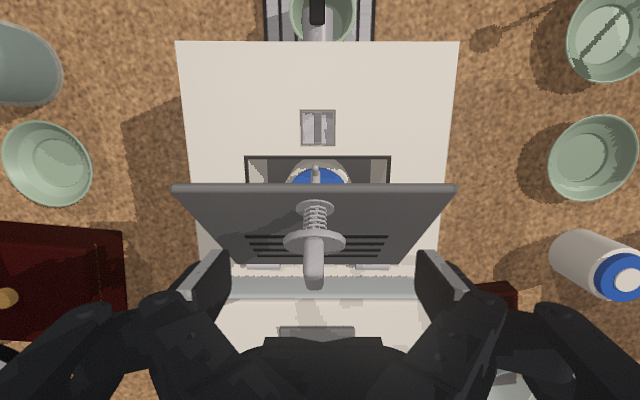

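The wing at (313,262) sits about 13 px left of the midpoint between the fingers, which matches the computed 2.6 mm shift to -y. Now closing the hatch.

Request:
jog_arm(motion="100 0.012 -0.005 0.04 0 0 0; 100 0.022 -0.005 0.075 0 0 0; 100 0.044 -0.005 0.1 0 0 0; 100 0.063 -0.005 0.123 0 0 0; 100 0.076 -0.005 0.143 0 0 0")

```text
time: 4.7
tool_pos: [0.5336, 0.0037, 0.1992]
tool_rot: [0.001, 0.07, 0.998, -0.0]
contact_force: [1.3, -0.1, 0.8]
gripper_width: 1.001
grasp_force: 0.7
```

Request:
jog_arm(motion="100 0.012 0 0.022 0 0 0; 100 0.021 0 0.046 0 0 0; 100 0.028 0 0.07 0 0 0; 100 0.034 0 0.094 0 0 0; 100 0.038 0 0.11 0 0 0")

```text
time: 5.32
tool_pos: [0.5143, 0.0065, 0.1431]
tool_rot: [-0.001, 0.07, 0.998, 0.0]
contact_force: [0.8, 0.5, 0.7]
gripper_width: 1.002
grasp_force: 0.6
```

```bash
python3 - <<'E'
from h import *
st()
f=grab_frame("wrist");print([(round(d["p"],2),np.round(d["at"],4).tolist()) for t in("hatch_edge","stud_wing") for d in place_of("wrist",t)[:1]])
E
```

```text
t 5.33 p [0.5143 0.0065 0.1431] x [-0.99   0.14   0.001] z [-0.001  0.    -1.   ] F [0.83 0.51 0.75] M [ 0.028 -0.121 -0.062] w 1.002 g 0.6 q [-0.13 -0.14  1.95  0.    1.33 -1.56]
[(0.78, [0.4939, 0.0114, 0.1563]), (0.96, [0.5079, 0.0054, 0.1913])]
```

Request:
jog_arm(motion="100 0 0 0.001 0 0 0; 100 0 0 0.002 0 0 0; 100 0 0 0.003 0 0 0; 100 0 0 0.004 0 0 0; 100 0 0 0.004 0 0 0")

```text
time: 6.1
tool_pos: [0.5148, 0.0064, 0.1428]
tool_rot: [-0.0, 0.07, 0.998, -0.0]
contact_force: [-3.2, 0.4, 4.4]
gripper_width: 0.999
grasp_force: 2.5
```

Request:
jog_arm(motion="100 0 0 0.002 0 0 0; 100 0 0 0.003 0 0 0; 100 0.004 0 -0.03 0 0 0; 100 0.004 0 -0.075 0 0 0; 100 0.004 0 -0.1 0 0 0")

```text
time: 6.72
tool_pos: [0.5135, 0.0066, 0.1938]
tool_rot: [0.001, 0.07, 0.998, -0.0]
contact_force: [1.3, -1.2, 0.1]
gripper_width: 0.999
grasp_force: 0.0
```

```bash
python3 - <<'E'
from h import *
st()
f=grab_frame("wrist");print([(round(d["p"],2),np.round(d["at"],4).tolist()) for t in("hatch_edge","stud_wing","hatch_hinge") for d in place_of("wrist",t)[:1]])
cv2.imwrite("pics/e.png",cv2.cvtColor(f["color"],4))
r=cut_out("wrist","stud_wing");w=cloud(f);p=w[r[0]["pixels"]];q=p[p[:,2]>.19];print(len(p),len(q),np.percentile(p[:,2],[2,50,98]))
for lo,hi in((.188,.205),(.175,.184)):
    q=p[(p[:,2]>lo)&(p[:,2]<hi)];print(len(q),cv2.minAreaRect((q[:,:2]*1000).astype(np.float32)),q.mean(0))
q=w[250:,:];g=w.reshape(-1,3);k=g[(abs(g[:,0]-.51)<.015)&(abs(abs(g[:,1])-.05)<.015)];print("hatch face z",np.percentile(k[:,2],[10,50,90]))
E
```

```text
t 6.72 p [0.5135 0.0066 0.1938] x [-0.99   0.14  -0.003] z [ 0.003 -0.    -1.   ] F [ 1.3  -1.15  0.07] M [-0.017  0.018 -0.018] w 0.999 g 0.0 q [-0.13 -0.19  1.91  0.    1.42 -1.56]
[(0.96, [0.4913, 0.0121, 0.1555]), (0.83, [0.5106, 0.0066, 0.1897])]
3093 1384 [nan nan nan]
1406 ((510.7771301269531, 5.224886894226074), (9.995797157287598, 35.4773063659668), 81.58116912841797) [0.5088332  0.00545153 0.19770521]
1600 ((510.1379089355469, 5.515642166137695), (32.91128158569336, 33.46342468261719), 77.93669891357422) [0.51024564 0.00543521 0.17871465]
hatch face z [0.1556643  0.25690806 0.27535297]
```

View pics/e.png

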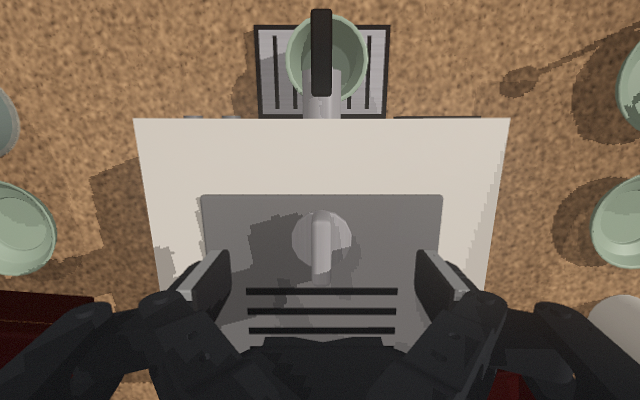

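The hatch is shut. The wing at (322,245) points from edge to hinge and is nearly centred between the fingers. I'll centre on it, narrow the fingers loosely around it, then descend to the flange.

Request:
jog_arm(motion="60 0.005 -0.003 0 0 0 0.005; 30 0.005 -0.003 0 0 0 0.005; 16 0.005 -0.003 0 0 0 0.005; 16 0.005 -0.003 0 0 0 0.005; 16 0.005 -0.003 0 0 0 0.005")

```text
time: 7.6
tool_pos: [0.5102, 0.0055, 0.1922]
tool_rot: [0.0, 0.074, 0.997, -0.0]
contact_force: [-1.0, -0.6, -0.0]
gripper_width: 0.163
grasp_force: 0.0
```

```bash
python3 - <<'E'
from h import *
st()
f=grab_frame("wrist");cv2.imwrite("pics/f.png",cv2.cvtColor(f["color"][120:,160:480],4))
E
```

```text
t 7.6 p [0.5102 0.0055 0.1922] x [-0.989  0.148 -0.   ] z [ 0. -0. -1.] F [-1.02 -0.59 -0.01] M [0.014 0.038 0.037] w 0.163 g 0.0 q [-0.14 -0.2   1.92 -0.    1.42 -1.56]
```

View pics/f.png

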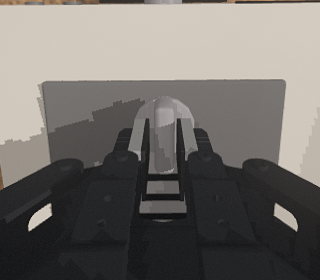

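The wing sits centred in the gap at about (165,135). Descending toward the flange.

Request:
jog_arm(motion="15 0 0 0.005 0 0 0; 14 0 0 0.01 0 0 0; 14 0 0 0.014 0 0 0; 14 0 0 0.018 0 0 0; 14 0 0 0.02 0 0 0")

```text
time: 8.28
tool_pos: [0.51, 0.0055, 0.182]
tool_rot: [-0.0, 0.074, 0.997, -0.0]
contact_force: [-0.9, 0.5, 0.8]
gripper_width: 0.136
grasp_force: 0.0
```

Request:
jog_arm(motion="14 0 0 0.001 0 0 0; 14 0 0 0.002 0 0 0; 14 0 0 0.003 0 0 0; 14 0 0 0.004 0 0 0; 14 0 0 0.005 0 0 0")

```text
time: 8.9
tool_pos: [0.5102, 0.0055, 0.1797]
tool_rot: [0.0, 0.074, 0.997, -0.0]
contact_force: [-0.7, -0.0, -0.3]
gripper_width: 0.141
grasp_force: 0.0
```

Request:
jog_arm(motion="14 0 0 0.001 0 0 0; 14 0 0 0.002 0 0 0; 14 0 0 0.003 0 0 0; 14 0 0 0.004 0 0 0; 14 0 0 0.004 0 0 0")

```text
time: 9.52
tool_pos: [0.5102, 0.0055, 0.1779]
tool_rot: [0.0, 0.074, 0.997, -0.0]
contact_force: [-2.2, 0.9, 3.4]
gripper_width: 0.142
grasp_force: 1.9
```

Request:
jog_arm(motion="14 0 0 0.001 0 0 0; 14 0 0 0.002 0 0 0; 14 0 0 0.003 0 0 0; 14 0 0 0.004 0 0 0; 14 0 0 0.004 0 0 0")

```text
time: 10.15
tool_pos: [0.5102, 0.0055, 0.1758]
tool_rot: [0.0, 0.074, 0.997, -0.0]
contact_force: [-1.2, -1.1, 3.9]
gripper_width: 0.142
grasp_force: 2.1
```

Request:
jog_arm(motion="14 0 0 0.001 0 0 0; 14 0 0 0.002 0 0 0; 14 0 0 0.003 0 0 0; 14 0 0 0.004 0 0 0; 14 0 0 0.004 0 0 0")

```text
time: 10.78
tool_pos: [0.5102, 0.0055, 0.1738]
tool_rot: [0.0, 0.074, 0.997, -0.0]
contact_force: [-2.3, 0.6, 5.0]
gripper_width: 0.139
grasp_force: 2.4
```

Request:
jog_arm(motion="14 0 0 0.0005 0 0 0; 14 0 0 0.001 0 0 0; 14 0 0 0.0015 0 0 0; 14 0 0 0.002 0 0 0; 14 0 0 0.002 0 0 0")

```text
time: 11.4
tool_pos: [0.5102, 0.0055, 0.1728]
tool_rot: [0.0, 0.074, 0.997, -0.0]
contact_force: [-2.4, 0.4, 6.0]
gripper_width: 0.138
grasp_force: 2.5
```

Request:
jog_arm(motion="14 0 0 0.0005 0 0 0; 14 0 0 0.001 0 0 0; 14 0 0 0.0015 0 0 0; 14 0 0 0.002 0 0 0; 14 0 0 0.002 0 0 0")

```text
time: 12.02
tool_pos: [0.5102, 0.0055, 0.1718]
tool_rot: [0.0, 0.074, 0.997, 0.0]
contact_force: [-1.2, 1.2, 6.2]
gripper_width: 0.14
grasp_force: 2.6
```

Request:
jog_arm(motion="14 0 0 0.0005 0 0 0; 14 0 0 0.001 0 0 0; 14 0 0 0.0015 0 0 0; 14 0 0 0.002 0 0 0; 14 0 0 0.002 0 0 0")

```text
time: 12.65
tool_pos: [0.5102, 0.0055, 0.1709]
tool_rot: [0.0, 0.074, 0.997, 0.0]
contact_force: [-1.7, 0.5, 5.6]
gripper_width: 0.139
grasp_force: 2.7
```

Request:
jog_arm(motion="14 0 0 0.0005 0 0 0; 14 0 0 0.001 0 0 0; 14 0 0 0.0015 0 0 0; 14 0 0 0.002 0 0 0; 14 0 0 0.002 0 0 0")

```text
time: 13.28
tool_pos: [0.5102, 0.0055, 0.1699]
tool_rot: [0.0, 0.074, 0.997, 0.0]
contact_force: [-1.4, 0.5, 5.6]
gripper_width: 0.141
grasp_force: 2.9
```

Request:
jog_arm(motion="14 0 0 0.0005 0 0 0; 14 0 0 0.001 0 0 0; 14 0 0 0.0015 0 0 0; 14 0 0 0.002 0 0 0; 14 0 0 0.002 0 0 0")

```text
time: 13.9
tool_pos: [0.5102, 0.0055, 0.169]
tool_rot: [0.0, 0.074, 0.997, 0.0]
contact_force: [-2.4, 0.4, 6.3]
gripper_width: 0.139
grasp_force: 3.0
```

Request:
jog_arm(motion="14 0 0 0.0005 0 0 0; 14 0 0 0.001 0 0 0; 14 0 0 0.0015 0 0 0; 14 0 0 0.002 0 0 0; 14 0 0 0.002 0 0 0")

```text
time: 14.52
tool_pos: [0.5102, 0.0055, 0.168]
tool_rot: [0.0, 0.074, 0.997, 0.0]
contact_force: [-1.9, 0.3, 6.0]
gripper_width: 0.142
grasp_force: 3.1
```

Request:
jog_arm(motion="14 0 0 0.0005 0 0 0; 14 0 0 0.001 0 0 0; 14 0 0 0.0015 0 0 0; 14 0 0 0.002 0 0 0; 14 0 0 0.002 0 0 0")

```text
time: 15.15
tool_pos: [0.5103, 0.0055, 0.1676]
tool_rot: [0.0, 0.074, 0.997, -0.0]
contact_force: [-3.0, 0.5, 8.8]
gripper_width: 0.145
grasp_force: 4.3
```

Request:
jog_arm(motion="14 0 0 0.0005 0 0 0; 14 0 0 0.001 0 0 0; 14 0 0 0.0015 0 0 0; 14 0 0 0.002 0 0 0; 14 0 0 0.002 0 0 0")

```text
time: 15.78
tool_pos: [0.5103, 0.0055, 0.1675]
tool_rot: [0.0, 0.074, 0.997, -0.0]
contact_force: [-4.5, 1.1, 11.5]
gripper_width: 0.14
grasp_force: 6.2
```

The floor is felt at TCP z ≈ 0.1677, so I'll back off about 0.8 mm and grip the wing, since the pin is clear there.

Request:
jog_arm(motion="14 0 0 -0.003 0 0 0; 14 0 0 -0.005 0 0 0; 14 0 0 -0.005 0 0 0; 14 0 0 -0.005 0 0 0; 14 0 0 -0.005 0 0 0")

```text
time: 16.4
tool_pos: [0.5102, 0.0055, 0.1686]
tool_rot: [0.0, 0.074, 0.997, -0.0]
contact_force: [-2.0, 0.8, 6.2]
gripper_width: 0.143
grasp_force: 3.0
```

Request:
jog_arm(motion="12 0 0 0 0 0 0; 10 0 0 0 0 0 0; 8 0 0 0 0 0 0; 8 0 0 0 0 0 0; 8 0 0 0 0 0 0")

```text
time: 17.02
tool_pos: [0.5104, 0.0061, 0.1686]
tool_rot: [0.0, 0.074, 0.997, 0.001]
contact_force: [-1.8, 2.1, 6.4]
gripper_width: 0.098
grasp_force: 60.0
```

```bash
python3 -c "
from h import *
st();st()"
```

```text
t 17.02 p [0.5104 0.0061 0.1686] x [-0.989  0.148 -0.001] z [ 0.001  0.001 -1.   ] F [-1.84  2.09  6.35] M [0.384 0.278 0.018] w 0.098 g 60.0 q [-0.13 -0.18  1.94  0.    1.38 -1.56]
t 17.02 p [0.5104 0.0061 0.1686] x [-0.989  0.148 -0.001] z [ 0.001  0.001 -1.   ] F [-1.84  2.09  6.35] M [0.384 0.278 0.018] w 0.098 g 60.0 q [-0.13 -0.18  1.94  0.    1.38 -1.56]
```

Request:
jog_arm(motion="8 0 0.001 0 0 0 0.01; 8 0 0.001 0 0 0 0.03; 8 0 0.001 0 0 0 0.05; 8 0 0.001 0 0 0 0.07; 8 0 0.001 0 0 0 0.08")

```text
time: 17.65
tool_pos: [0.5104, 0.0063, 0.1686]
tool_rot: [0.0, 0.134, 0.991, 0.0]
contact_force: [-1.3, 1.2, 4.9]
gripper_width: 0.102
grasp_force: 60.1
```

```bash
python3 -c "
from h import *
st()"
```

```text
t 17.65 p [0.5104 0.0063 0.1686] x [-0.964  0.266 -0.   ] z [ 0.001  0.001 -1.   ] F [-1.33  1.2   4.85] M [0.168 0.33  0.065] w 0.102 g 60.1 q [-0.13 -0.18  1.94  0.    1.38 -1.44]
```

Request:
jog_arm(motion="8 0 0 0 0 0 0.02; 8 0 0 0 0 0 0.05; 8 0 0 0 0 0 0.08; 8 0 0 0 0 0 0.11; 8 0 0 0 0 0 0.12")

```text
time: 18.27
tool_pos: [0.5105, 0.0064, 0.1686]
tool_rot: [0.0, 0.223, 0.975, 0.0]
contact_force: [-2.1, 1.5, 5.5]
gripper_width: 0.102
grasp_force: 60.1
```

```bash
python3 -c "
from h import *
st()"
```

```text
t 18.27 p [0.5105 0.0064 0.1686] x [-0.901  0.434 -0.   ] z [ 0.001  0.001 -1.   ] F [-2.12  1.5   5.52] M [ 0.256  0.271 -0.003] w 0.102 g 60.1 q [-0.13 -0.18  1.94  0.    1.38 -1.26]
```

Request:
jog_arm(motion="8 0 0 0 0 0 0.08; 8 0 0 0 0 0 0.16; 8 0 0 0 0 0 0.24; 8 0 0 0 0 0 0.32; 8 0 0 0 0 0 0.4")

```text
time: 18.9
tool_pos: [0.5107, 0.0067, 0.1688]
tool_rot: [0.0, 0.502, 0.865, 0.001]
contact_force: [-0.9, 3.0, 6.8]
gripper_width: 0.099
grasp_force: 60.1
```

Request:
jog_arm(motion="8 0 0 0 0 0 0.08; 8 0 0 0 0 0 0.16; 8 0 0 0 0 0 0.24; 8 0 0 0 0 0 0.32; 8 0 0 0 0 0 0.35")

```text
time: 19.52
tool_pos: [0.5111, 0.0068, 0.169]
tool_rot: [0.0, 0.709, 0.706, 0.002]
contact_force: [0.5, 3.5, 6.0]
gripper_width: 0.102
grasp_force: 60.1
```

```bash
python3 -c "
from h import *
st();x=rot().as_matrix()[:,0];print(np.arctan2(x[1],-x[0])-.145)"
```

```text
t 19.52 p [0.5111 0.0068 0.169 ] x [0.004 1.    0.002] z [ 0.003  0.002 -1.   ] F [0.53 3.5  5.96] M [ 0.506 -0.07  -0.019] w 0.102 g 60.1 q [-0.13 -0.18  1.94  0.    1.38 -0.13]
1.430001789182455
```

Request:
jog_arm(motion="8 0 0 0.001 0 0 0.02; 8 0 0 0.001 0 0 0.04; 8 0 0 0.001 0 0 0.06; 8 0 0 0.001 0 0 0.08; 8 0 0 0.001 0 0 0.08")

```text
time: 20.15
tool_pos: [0.5112, 0.0068, 0.1686]
tool_rot: [0.0, 0.749, 0.662, 0.002]
contact_force: [0.6, 2.6, 5.5]
gripper_width: 0.099
grasp_force: 60.2
```

```bash
python3 -c "
from h import *
st();x=rot().as_matrix()[:,0];print(np.arctan2(x[1],-x[0])-.145)"
```

```text
t 20.15 p [0.5112 0.0068 0.1686] x [0.122 0.993 0.002] z [ 0.003  0.002 -1.   ] F [0.62 2.56 5.48] M [ 0.528  0.009 -0.1  ] w 0.099 g 60.2 q [-0.13 -0.18  1.94  0.    1.38 -0.01]
1.548310490605269
```

Request:
jog_arm(motion="8 0 0 0 0 0 0.004; 8 0 0 0 0 0 0.008; 8 0 0 0 0 0 0.013; 8 0 0 0 0 0 0.013; 8 0 0 0 0 0 0.013")

```text
time: 20.78
tool_pos: [0.5112, 0.0068, 0.1685]
tool_rot: [0.0, 0.755, 0.655, 0.002]
contact_force: [-0.0, 3.0, 6.4]
gripper_width: 0.103
grasp_force: 60.2
```

```bash
python3 -c "
from h import *
st();x=rot().as_matrix()[:,0];print(np.arctan2(x[1],-x[0])-.145)"
```

```text
t 20.77 p [0.5112 0.0068 0.1685] x [0.141 0.99  0.002] z [ 0.003  0.002 -1.   ] F [-0.03  3.04  6.38] M [ 0.517 -0.055  0.008] w 0.103 g 60.2 q [-0.13 -0.18  1.94  0.    1.38  0.01]
1.5676088661020227
```

Request:
jog_arm(motion="14 0 0 0 0 0 0; 14 0 0 0 0 0 0; 14 0 0 -0.002 0 0 0; 14 0 0 -0.004 0 0 0; 14 0 0 -0.004 0 0 0")

```text
time: 21.4
tool_pos: [0.5113, 0.0065, 0.1706]
tool_rot: [0.001, 0.755, 0.655, 0.002]
contact_force: [0.3, 3.1, 6.0]
gripper_width: 0.136
grasp_force: 2.8
```

Request:
jog_arm(motion="14 0 0 -0.002 0 0 0; 14 0 0 -0.004 0 0 0; 14 0 0 -0.006 0 0 0; 14 0 0 -0.006 0 0 0; 14 0 0 -0.006 0 0 0")

```text
time: 22.02
tool_pos: [0.5101, 0.006, 0.1722]
tool_rot: [-0.0, 0.756, 0.655, -0.0]
contact_force: [2.0, 0.0, -0.7]
gripper_width: 0.135
grasp_force: 1.1
```

The spring force vanished at z ≈ 0.172, so the pin has seated in the notch. Opening and withdrawing.

Request:
jog_arm(motion="25 0 0 0 0 0 0; 40 0 0 0 0 0 0; 40 0 0 0 0 0 0; 40 0 0 -0.03 0 0 0; 40 0 0 -0.1 0 0 0")

```text
time: 22.65
tool_pos: [0.5091, 0.0061, 0.2222]
tool_rot: [-0.001, 0.755, 0.655, -0.001]
contact_force: [-1.0, 0.5, 0.3]
gripper_width: 0.4
grasp_force: 0.0
```

Request:
jog_arm(motion="60 0 0 -0.1 0 0 0; 100 0 0 -0.2 0 0 0; 100 0 0 -0.25 0 0 0; 100 0 0 -0.25 0 0 0; 100 0 0 -0.25 0 0 0")

```text
time: 23.28
tool_pos: [0.5098, 0.0061, 0.3466]
tool_rot: [-0.001, 0.755, 0.655, -0.001]
contact_force: [0.6, -0.0, -1.1]
gripper_width: 1.002
grasp_force: 0.0
```

```bash
python3 - <<'E'
from h import *
st()
f=grab_frame("wrist");w=cloud(f);cv2.imwrite("pics/g.png",cv2.cvtColor(f["color"],4))
print([(t,round(d["p"],2),np.round(d["at"],4).tolist()) for t in("hatch_edge","stud_wing","hatch_hinge","cup") for d in place_of("wrist",t)[:1]])
for r in cut_out("wrist","stud_wing")[:1]:
    p=w[r["pixels"]];print(np.nanpercentile(p[:,2],[2,50,98]));q=p[p[:,2]>np.nanpercentile(p[:,2],98)-.006];print(len(q),cv2.minAreaRect((q[:,:2]*1000).astype(np.float32)))
E
```

```text
t 23.27 p [0.5098 0.0061 0.3466] x [ 0.142  0.99  -0.   ] z [-0.002  0.    -1.   ] F [ 0.59 -0.05 -1.13] M [ 0.004 -0.023 -0.01 ] w 1.002 g 0.0 q [-0.13 -0.27  1.72 -0.    1.69  0.01]
[('hatch_edge', 0.93, [0.4916, 0.0138, 0.1579]), ('stud_wing', 0.67, [0.5095, 0.003, 0.1804]), ('hatch_hinge', 0.7, [0.6306, -0.0064, 0.1536]), ('cup', 0.69, [0.404, 0.0254, 0.0115])]
[0.17004096 0.17234581 0.19230588]
340 ((512.1193237304688, 5.867103576660156), (34.72646713256836, 9.159339904785156), 81.71043395996094)
```

View pics/g.png

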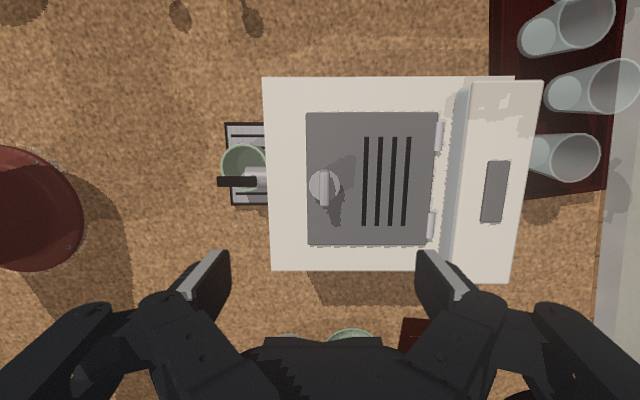

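The hatch is shut flat, and the wing at (325,187) now lies across it: 90° turned, flange held about 7 mm in. Nothing else in view has moved.

```bash
python3 -c "
from plant import *
print(job_done())"
```

```text
the job is handed in; nothing more can be done
None
```

The hatch is fully shut and the stud is pressed in and turned a quarter turn clockwise; it stayed seated when I let go. The gripper is withdrawn, I saw nothing else moved, and the job was handed in at about 23 s with no verdict shown.

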